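Pry open the stamp tin and lay out the round bun stamp

ROBOT

A 6-joint arm with a two-finger parallel gripper is mounted at the origin on the work surface. World frame = base frame: x ahead of the robot, y to its left, z up, the work surface at z = 0. Lengths are in m, angles in rad, forces in N, time in s.
With the tool pointing down it reaches from about 0.275 to 0.725 m from the base axis. Payload 5.6 kg.
Tool frame: the origin (TCP) lies at the very end of the fingers, on their centre line; the grasp point (between the pads) lies 19 mm behind it; z points along the fingers, y is the line along which they close (so a half turn about z gives the same grasp; the last joint's range is limited). The gripper opens to 85 mm and grips with 20 to 120 N. Pads are 22 mm wide; open, the fingers measure 114 mm over their backs; the gripper's body (76 mm by 85 mm) begins 54 mm behind the grasp point. The pads swing forward as they close: fully open they stand 13 mm farther back than shut.
Start: joints at [-0.902, 0.255, 0.108, 0, -1.424, -0.285], TCP at [0.206, -0.51, 0.231] pointing down, gripper open.
Joint ranges: [-2.95, 2.95], [-1.21, 1.97], [-1.09, 1.5], [-2.87, 1.71], [-2.94, -0.07], [-3.05, 3.05]. Speed limits (rad/s): [2.57, 2.57, 3.14, 3.14, 3.14, 3.14].

INTERFACE

Orientations are given as a unit quaternion [x, y, z, w].
In Python, from station import robot, eyes gives the robot as it stands. The module is installed in compiled form; this text tells all that it offers.
- The arm moves only by the shell command python3 -m crank 'ROWS' [FORCE]. ROWS is JSON, a list that holds one entry, the list of rows, each a list of 7 numbers: the shift along the tool's x, y, z in units of 120 mm (1.0 is 120 mm), then the turn, a rotation vector about the tool's x, y, z in units of 2 pi rad (1.0 is 2 pi rad), then the opening, from 0 (shut) to 1 (fully open). A call has 1 to 5 rows; each row is the pose to reach, as a shift and turn from the pose commanded when the call began, along the tool's axes at that moment, turning the shorter way round; what a row does not reach only later rows make up. A row lasts 1/12 s, in which the tool goes at most 41.7 mm and 7.16 degrees, less where a joint would pass 70% of its speed; a pose out of reach is approached as far as the arm can. A call with a number of a shift or a turn outside -1 to 1 is refused whole. A call with a gripper value outside its range is refused whole. The fingers move at their own pace and stop on an object; FORCE is the grip in N (left out, the last holds). Time passes only in rows, so rows that repeat a pose let the fingers close. It gives the time, the measured TCP pose, the force, the opening and the grip force at its end, in the units of the state.
- robot.state(): the state, without advancing time (a new reading comes with each control period).
- eyes.camera(name): name is "scene" or "top" or "wrist"; returns (picture, depth): 384x512x3 uint8, red, green, blue; 384x512 float32, m along the optical axis (not along the pixel's ray), 0 where there is no reading.
- eyes.get_calibration(name): a dict with "camera_matrix" (3x3 intrinsics, pixels), "extrinsics" (4x4, takes a point from camera to world coordinates). Camera axes: x right, y down, z forward; pixel columns grow to the right and rows downward; lengths in m; the calibration is good to about 2 mm. A picture is of the moment at which its call begins: read the wrist's pose just before it. get_calibration takes no time and is no camera call; for the wrist camera it gives the pose at the moment of the call.
- robot.hand_in(): hands the job in; it is judged then, once.
The state is a dict: "t": time; "joint_positions": joint angles; "joint_vel": joint speeds; "effort": joint torques, N m; "ee_pos": TCP position; "eef_rot": TCP orientation; "ft_force": force on the tool from outside, world axes, zero at the start; "moment": the same for the moment, N m; "opening": finger opening in m; "grip_force": force on a finger pad.
Only numpy, scipy, OpenCV 4.12 (cv2) and the standard library are available. Lean on these libraries where they do the work, as an engineer would, in place of code of your own. Each camera call takes 0.05 s, during which the arm holds its last target. There are 200 camera calls.

TASK

Lever up the lid of the metal tin with the blade of the palette knife and, still with the knife and never touching the lid with the gripper, swing it open until it stands leaning back past upright; then lay the knife down flat on the bench. Take the round bun stamp out of the tin and set it down gently, standing upright and flat on the floor of the baking tray, clear of the rim; leave the lid open, the square stamp in its place in the tin, and the rolls and the flour shaker undisturbed.

Things in the scene. Friction and masses are not known exactly. Their poses are not given: they have to be found in the camera images.
- tin: low sheet-metal storage tin fixed to the bench, 160 (x) x 230 (y) x 85 mm high, walls and floor 4 mm; origin at the centre of its underside. Hinge along the top of its +x wall, pry notch in its -x wall. A divider 45 mm high at y = 0 makes two compartments (109 mm along y, 152 mm along x), a stamp standing near the middle of each (y about +56 and -56 mm)
- tin_notch (a point): centre of the pry notch on the outer face of the tin's -x wall: a gap 100 mm wide, 14 mm high between the lowered wall (71 mm above the bench) and the underside of the closed lid (85 mm above the bench); x points into the tin, z up
- lid (a joint): angle of the tin's lid, rad: 0 shut, 1.57 upright, 1.9 fully open. The hinge is stiff, the lid stays where it is left; opening it takes about 2 N at the lip. The lid is a plain steel plate 170 x 240 x 4 mm without a handle, 10 mm of it overhanging the notch wall; side skirts hang 9 mm below it
- lid_lip (a point): middle of the lower edge of the lid's free front edge, 170 mm from the hinge line; axes turn with the lid: x from the lip to the hinge, z out of the lid's top face
- lid_hinge (a point): middle of the hinge line, at the level of the lid's underside (85 mm above the bench)
- knife: palette knife lying flat on the bench, 200 mm long: black handle 90 x 20 x 26 mm high (x from -100 to -10 mm), flat steel blade 100 x 30 x 2.5 mm (x from 0 to +100 mm), handle and blade share one flat underside; origin on the underside where handle meets blade, x towards the tip, z up. About 0.15 kg
- knife_grip (a point): on the knife handle, 35 mm behind the body's origin, 13 mm above its underside; good place to grip
- knife_tip (a point): middle of the blade's end, 100 mm ahead of the origin
- round_stamp: bun stamp with a round dark wooden head, 72 mm diameter, 18 mm high, and an upright round pale wooden grip 26 mm diameter from 32 to 68 mm above its underside; origin at the centre of its underside, z up along the grip. Stands in one of the tin's two compartments. About 0.16 kg
- square_stamp: bun stamp like the round one but with a square head, 68 x 68 x 18 mm; stands in the other compartment and stays there
- tray: dark steel baking tray fixed on the bench, 290 (x) x 200 (y) mm, rim 14 mm high and 3 mm thick, floor 3 mm thick; origin at the centre of its underside. The rolls stand in its +x end, the -x half is free
- roll_a: bread roll, 78 mm diameter, 45 mm high, on the tray; origin at the centre of its underside
- roll_b: second bread roll, same size, on the tray
- shaker: round metal flour shaker, 64 mm diameter, 110 mm high, standing on the bench; origin at the centre of its underside
Mind the look-alikes: they are no part of the job. Of the things like the knife, leave any that is blue; of the rest the larger one is meant.

How it is judged:
On the way, in this order (a step that is already met when the one before it is completed fails the run):
1. the lid is levered up with the knife (above 0.2 rad, knife bearing on it) (value of joint lid above 0.2 rad and contact force between knife and lid above 0.3 N), for 0.1 s.
2. the lid stands open past upright (above 1.62 rad) (value of joint lid above 1.62 rad), for 0.2 s.
3. the knife lies flat on the bench, let go (height (world z) of knife below 0.01 m and angle between knife's own z axis and vertical below 0.12 rad and contact force between knife and tray below 0.1 N and contact force between the fingers and knife below 0.1 N), for 0.2 s.
4. the round stamp stands on the tray, let go (contact force between round_stamp and tray above 0.2 N and angle between round_stamp's own z axis and vertical below 0.1 rad and contact force between the fingers and round_stamp below 0.1 N), for 0.2 s.
At the end, for the whole second after the job is handed in: The lid stands open beyond 1.62 rad; the knife lies flat on the bench itself, not on the tray (underside within 10 mm of it, tilt under 0.12 rad), at rest; the round stamp stands upright (tilt under 0.1 rad) flat on the tray's floor inside the rim, at rest (value of joint lid above 1.62 rad and height (world z) of knife below 0.01 m and angle between knife's own z axis and vertical below 0.12 rad and contact force between knife and tray below 0.1 N and linear speed of each of knife, round_stamp below 0.02 m/s and x of round_stamp in the frame of tray between -0.113 and 0.113 m and y of round_stamp in the frame of tray between -0.068 and 0.068 m and z of round_stamp in the frame of tray below 0.007 m and angle between round_stamp's own z axis and vertical below 0.1 rad); the robot touches nothing.
It fails at once if the gripper or arm touches the lid (over 1 N) (contact force between any of the fingers, the arm and lid above 1 N).
It fails at once if the round stamp is dropped (let go and falling faster than 0.6 m/s) (contact force between the fingers and round_stamp below 0.1 N and linear speed of round_stamp above 0.6 m/s).
It fails at once if the square stamp is taken from its place (over 40 mm) (distance of square_stamp from where it was at the start of the episode above 0.04 m).
It fails at once if a roll or the shaker is disturbed (over 30 mm) (distance of any of roll_a, roll_b, shaker from where it was at the start of the episode above 0.03 m).
It also fails if it takes over 58 s, if anything falls off the work surface, if the arm or the gripper's body presses on something with over 40 N, if the wrist force passes 120 N, or if a joint passes its speed limit or range.

## Working session

There is one attempt and no reset: what is moved stays moved. The work goes in short steps, Python scripts to look and compute and a shell command to move; the robot and the scene stay as the last step left them, time stands still between calls to the robot, and variables do not carry over. Pictures are saved under pics/ and viewed, at most 14 in all, crops included, and the job is handed in when it is done.

```bash
mkdir -p pics; cat > h.py <<'E'
import numpy as np, cv2, json
from station import robot, eyes
from scipy.spatial.transform import Rotation as R
def cam(n):
    K=eyes.get_calibration(n); p,d=eyes.camera(n); return p,d,np.array(K["camera_matrix"]),np.array(K["extrinsics"])
def cloud(d,K,T):
    v,u=np.indices(d.shape); P=np.stack([(u-K[0,2])/K[0,0]*d,(v-K[1,2])/K[1,1]*d,d],-1)
    return P@T[:3,:3].T+T[:3,3]
def save(n,p): cv2.imwrite(f"pics/{n}.png",p[...,::-1])
E
python3 - <<'E'
from h import *
ps=[]
for n in("scene","top"):
    p,d,K,T=cam(n); np.savez(n,p=p,d=d,K=K,T=T); ps.append(p); print(n,T.round(3).tolist(),K.round(1).tolist())
    save(n,cv2.resize(p,(800,600)))
print(robot.state())
E
```

```text
scene [[0.632, 0.487, -0.603, 1.188], [0.775, -0.405, 0.485, -0.505], [-0.008, -0.774, -0.633, 0.736], [0.0, 0.0, 0.0, 1.0]] [[394.3, 0.0, 250.7], [0.0, 394.3, 192.9], [0.0, 0.0, 1.0]]
top [[-0.015, -0.994, 0.105, 0.47], [-1.0, 0.015, -0.001, -0.013], [-0.001, -0.105, -0.994, 1.04], [0.0, 0.0, 0.0, 1.0]] [[439.3, 0.0, 258.4], [0.0, 439.3, 192.3], [0.0, 0.0, 1.0]]
{'t': 0.1, 'joint_positions': array([-9.02406178e-01,  2.55687426e-01,  1.07136324e-01, -4.22136611e-04,
       -1.42389233e+00, -2.84652314e-01]), 'joint_vel': array([-1.16986004e-04, -7.74767558e-04,  2.44651116e-03,  5.55045732e-05,
        1.09248186e-03,  1.99924048e-04]), 'effort': array([-2.52012571e-03, -3.87604487e+01,  2.38473558e+01,  5.37784427e+00,
       -3.81411824e-03, -3.13142493e-05]), 'ee_pos': array([ 0.20582807, -0.50956097,  0.23048739]), 'eef_rot': array([-1.90663283e-01,  9.81655128e-01,  8.27564902e-04, -1.92243705e-04]), 'ft_force': array([-0.12891493,  0.06841598, -0.0866249 ]), 'moment': array([-0.0209461 , -0.03503493,  0.00794383]), 'grip_force': 0.0, 'opening': 0.08524962626035933}
```

View pics/top.png

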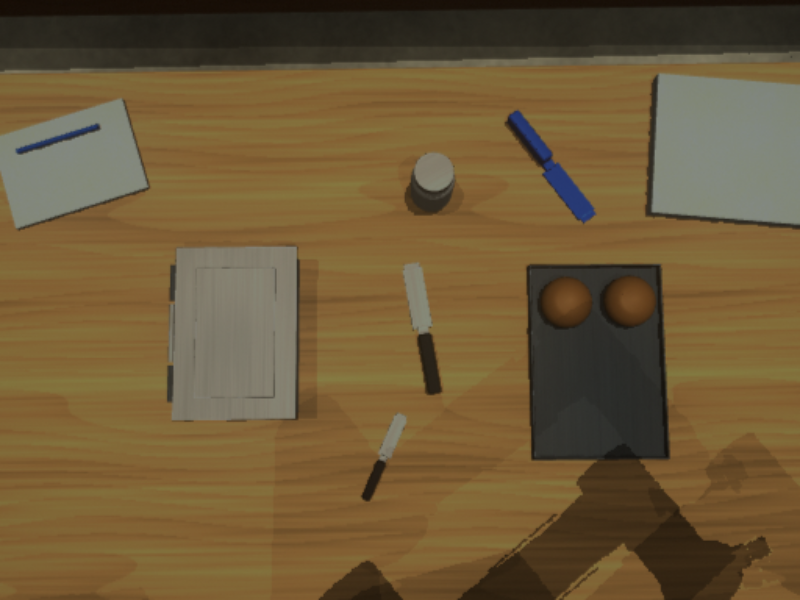

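View pics/scene.png

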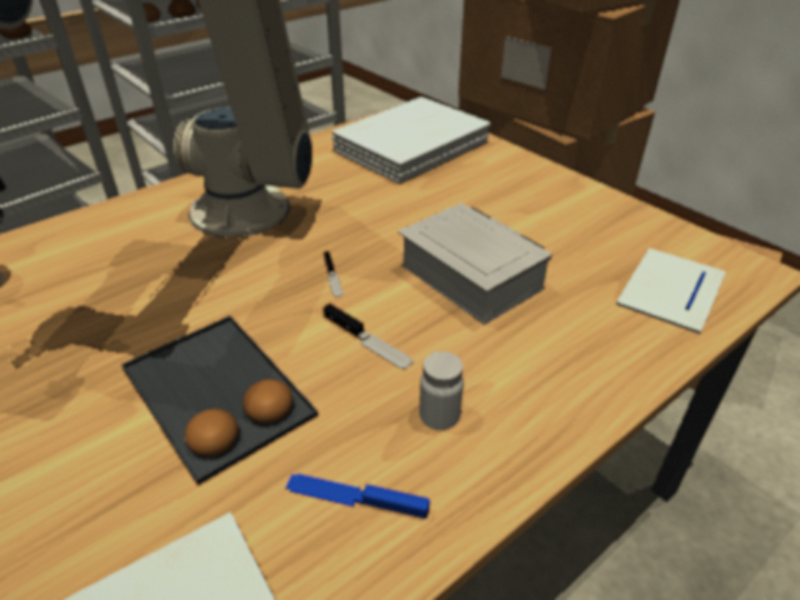

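The black-handled large knife (422,330), a small black one (383,457) and a blue one (548,165) are the three knife candidates in the 800x600 top view. The blue one is excluded, and of the other two the larger is meant, at (422,330). The tin (235,333) has its hinge on the left, which is world +y. The tray is at (598,362) with the rolls at its far end.

```bash
cat >> h.py <<'E'
def onplane(uv,z,K,T):
    uv=np.atleast_2d(uv).astype(float); r=np.c_[(uv-[K[0,2],K[1,2]])/[K[0,0],K[1,1]],np.ones(len(uv))]@T[:3,:3].T
    return T[:3,3]+r*((z-T[2,3])/r[:,2])[:,None]
def rect(m,z,K,T,off=(0,0)):
    c=max(cv2.findContours(m.astype(np.uint8),0,1)[0],key=cv2.contourArea)[:,0]+np.array(off)
    w=onplane(c,z,K,T)[:,:2]; return cv2.minAreaRect((w*1000).astype(np.float32))
def go(pos,xdir,tilt=None):
    """shift/turn (in move units) to bring TCP to pos, tool down, tool x along angle xdir (rad)"""
    s=robot.state(); R0=R.from_quat(s["eef_rot"]); c,n=np.cos(xdir),np.sin(xdir)
    R1=R.from_matrix(np.array([[c,n,0],[n,-c,0],[0,0,-1]]))
    print("shift",(R0.inv().apply(np.array(pos)-s["ee_pos"])/.12).round(3),"turn",((R0.inv()*R1).as_rotvec()/2/np.pi).round(4),"J",s["joint_positions"].round(2))
E
python3 - <<'E'
from h import *
f=np.load("top.npz"); p,d,K,T=[f[k] for k in "pdKT"]
P=cloud(d,K,T); X=P[...,2]
def win(a,b,c,e):
    m=np.zeros(d.shape,bool); s=.64; m[int(c*s):int(e*s),int(a*s):int(b*s)]=1; return m
print("lid",rect(win(160,310,235,435)&(X>.07),.089,K,T), np.median(X[win(200,270,280,380)]))
for n,w in(("big",win(390,455,250,405)),("small",win(350,415,400,510))):
    h=cv2.cvtColor(p,cv2.COLOR_RGB2HSV); v=h[...,2]; s=h[...,1]
    print(n,"handle",rect(w&(v<50),.026,K,T),"blade",rect(w&(s<60)&(v>90),.0025,K,T))
print("tray",rect(win(515,680,255,470)&(p.max(2)<75),.014,K,T))
print("trayrect pts")
m=win(515,680,255,470)
for q in [(528,266),(660,265),(668,458),(532,459)]: print(onplane(np.array(q)*.64,.014,K,T).round(3))
for q in [(412,266),(431,392),(175,248),(297,247),(297,419),(172,420)]: print(q,onplane(np.array(q)*.64,[.003,.026,.089,.089,.089,.089][[(412,266),(431,392),(175,248),(297,247),(297,419),(172,420)].index(q)],K,T).round(3))
print("rolls/shaker",onplane(np.array([(566,302),(629,301),(434,172)])*.64,.05,K,T).round(3))
save("knives",cv2.resize(p[160:330,220:300],None,fx=3.4,fy=3.4,interpolation=2))
E
```

```text
lid ((530.7322387695312, 223.9735107421875), (178.10421752929688, 240.7092742919922), 89.2868423461914) 0.09141998616898234
big handle ((483.7572326660156, -49.236671447753906), (86.9351577758789, 19.151107788085938), 9.21313762664795) blade ((582.6451416015625, -34.47653579711914), (107.60753631591797, 28.780235290527344), 9.34812068939209)
small handle ((316.74249267578125, 34.54096984863281), (13.031539916992188, 58.4376335144043), 65.6762466430664) blade ((375.32196044921875, 6.936824798583984), (18.878196716308594, 72.9102554321289), 65.65819549560547)
tray ((478.2786865234375, -299.06439208984375), (204.0391082763672, 302.2694091796875), 89.65711975097656)
trayrect pts
[[ 0.627 -0.203  0.014]]
[[ 0.626 -0.402  0.014]]
[[ 0.339 -0.398  0.014]]
[[ 0.341 -0.199  0.014]]
(412, 266) [[ 0.631 -0.028  0.003]]
(431, 392) [[ 0.441 -0.052  0.026]]
(175, 248) [[0.649 0.306 0.089]]
(297, 247) [[0.647 0.134 0.089]]
(297, 419) [[0.409 0.134 0.089]]
(172, 420) [[0.41  0.305 0.089]]
rolls/shaker [[ 0.568 -0.249  0.05 ]
 [ 0.568 -0.341  0.05 ]
 [ 0.764 -0.062  0.05 ]]
```

View pics/knives.png

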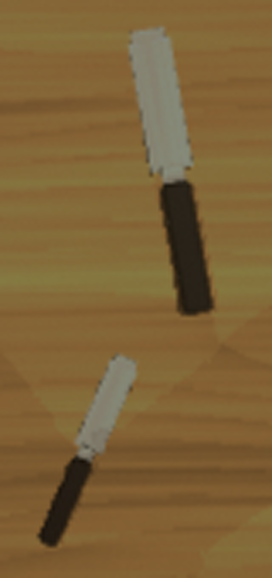

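The crop confirms it: the large black-handled knife is the upper one (crop 170,170) and the small one is lower left. Knife grip is at about (0.504,-0.046), yaw 9.3°. The lid lip is at y=0.134 and the hinge at y=0.304, tin centre x=0.529.

```bash
python3 -c "
from h import *
go([.504,-.046,.10],np.radians(189.3))"; rm -f x
```

```text
shift [-3.75   2.65   1.092] turn [ 0.0003 -0.      0.0352] J [-0.9   0.26  0.11 -0.   -1.42 -0.28]
```

```bash
A='[[[-0.3,0.2,0.09,0,0,0,0.6],[-0.6,0.42,0.18,0,0,0,0.6],[-0.93,0.66,0.27,0,0,0,0.6],[-0.93,0.66,0.27,0,0,0,0.6],[-0.93,0.66,0.27,0,0,0,0.6]]]'
python3 -m crank '[[[-0.3,0.2,0.09,0,0,0,0.6],[-0.6,0.42,0.18,0,0,0,0.6],[-0.94,0.66,0.27,0,0,0,0.6],[-0.94,0.66,0.27,0,0,0,0.6]]]' 20
python3 -m crank '[[[-0.3,0.2,0.09,0,0,0,0.6],[-0.6,0.42,0.18,0,0,0,0.6],[-0.94,0.66,0.27,0,0,0,0.6],[-0.94,0.66,0.27,0,0,0,0.6]]]'
python3 -m crank '[[[-0.3,0.2,0.09,0,0,0,0.6],[-0.6,0.42,0.18,0,0,0,0.6],[-0.94,0.66,0.27,0,0,0,0.6],[-0.94,0.66,0.27,0,0,0,0.6]]]'
python3 -m crank '[[[-0.3,0.2,0.09,0,0,0.0117,0.6],[-0.6,0.42,0.18,0,0,0.0234,0.6],[-0.93,0.66,0.27,0,0,0.0352,0.6],[-0.93,0.66,0.27,0,0,0.0352,0.6],[-0.93,0.66,0.27,0,0,0.0352,0.6]]]'
python3 - <<'E'
from h import *
go([.504,-.046,.10],np.radians(189.3))
p,d,K,T=cam("wrist"); save("w1",p)
h=cv2.cvtColor(p,cv2.COLOR_RGB2HSV); print(T.round(3).tolist())
np.savez("w1",p=p,d=d,K=K,T=T)
E
```

```text
t: 0.43
ee_pos: [0.2817, -0.3906, 0.1973]
eef_rot: [-0.191, 0.982, 0.002, -0.0]
ft_force: [0.1, 0.3, -0.2]
opening: 0.0513
grip_force: 0.0
t: 0.77
ee_pos: [0.3566, -0.275, 0.165]
eef_rot: [-0.192, 0.981, 0.001, -0.0]
ft_force: [0.2, -0.6, 0.4]
opening: 0.0509
grip_force: 0.0
t: 1.1
ee_pos: [0.4317, -0.1595, 0.1326]
eef_rot: [-0.192, 0.981, 0.001, -0.001]
ft_force: [0.1, -0.0, -0.1]
opening: 0.0511
grip_force: 0.0
t: 1.52
ee_pos: [0.5053, -0.045, 0.1]
eef_rot: [-0.083, 0.997, 0.0, -0.001]
ft_force: [0.5, -0.2, -1.2]
opening: 0.0515
grip_force: 0.0
shift [ 0.012 -0.006  0.   ] turn [ 0.0001 -0.0004  0.0006] J [ 0.22  0.25 -0.24 -0.   -1.08 -1.62]
[[-0.165, 0.949, 0.269, 0.437], [0.986, 0.159, 0.046, -0.057], [0.001, 0.273, -0.962, 0.244], [0.0, 0.0, 0.0, 1.0]]
```

View pics/w1.png

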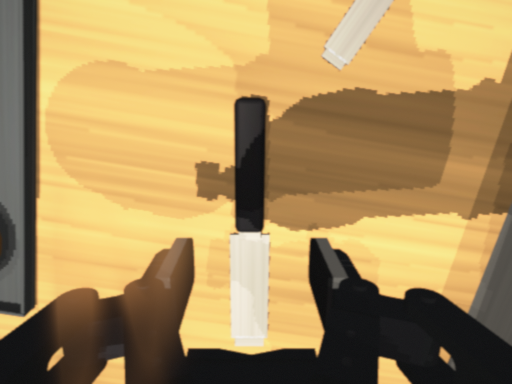

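```bash
python3 - <<'E'
from h import *
f=np.load("w1.npz"); K,T=f["K"],f["T"]
print(onplane([(251,97),(250,231)],.026,K,T).round(4),onplane([(250,345),(250,235)],.0025,K,T).round(4))
E
```

```text
[[ 0.4378 -0.0568  0.026 ]
 [ 0.5249 -0.0429  0.026 ]] [[ 0.6356 -0.0246  0.0025]
 [ 0.5376 -0.0409  0.0025]]
```

```bash

python3 -m crank '[[[0.02,-0.01,0.3,0,0,0,0.6],[0.02,-0.01,0.6,0,0,0,0.6],[0.02,-0.01,0.8,0,0,0,0.6],[0.02,-0.01,0.8,0,0,0,0.6]]]'
python3 -m crank '[[[0,0,0,0,0,0,0.1],[0,0,0,0,0,0,0],[0,0,0,0,0,0,0],[0,0,0,0,0,0,0],[0,0,0,0,0,0,0]]]' 110
python3 -m crank '[[[0,0,0,0,0,0,0],[0,0,0,0,0,0,0],[0,0,0,0,0,0,0]]]' 110
python3 -m crank '[[[0,0,-0.3,0,0,0,0],[0,0,-0.6,0,0,0,0],[0,0,-0.9,0,0,0,0],[0,0,-0.9,0,0,0,0]]]' 110
python3 - <<'E'
from h import *
p,d,K,T=cam("wrist"); save("w2",p)
E
```

```text
t: 1.9
ee_pos: [0.4977, -0.0507, 0.0013]
eef_rot: [-0.08, 0.997, 0.0, -0.005]
ft_force: [-1.2, 0.0, 0.1]
opening: 0.051
grip_force: 0.0
t: 2.32
ee_pos: [0.5042, -0.0494, 0.0083]
eef_rot: [-0.082, 0.997, -0.0, 0.002]
ft_force: [-0.2, -0.3, 7.3]
opening: 0.0174
grip_force: 108.5
t: 2.57
ee_pos: [0.5042, -0.0494, 0.0083]
eef_rot: [-0.082, 0.997, -0.0, 0.002]
ft_force: [-1.4, -1.0, 6.9]
opening: 0.0176
grip_force: 108.5
t: 2.9
ee_pos: [0.5075, -0.0494, 0.1226]
eef_rot: [-0.082, 0.997, -0.001, 0.008]
ft_force: [1.6, 1.2, -1.1]
opening: 0.0176
grip_force: 108.1
```

View pics/w2.png

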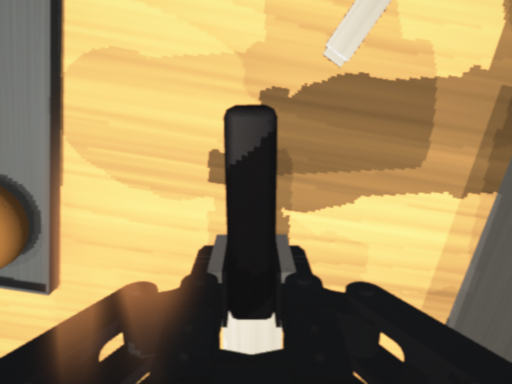

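```bash

python3 -m crank '[[[0,0,0,0,0,-0.019,0],[0,0,0,0,0,-0.038,0],[0,0,0,0,0,-0.057,0],[0,0,0,0,0,-0.076,0],[0,0,0,0,0,-0.076,0]]]' 110
python3 -m crank '[[[0,0,0,0,0,-0.019,0],[0,0,0,0,0,-0.038,0],[0,0,0,0,0,-0.057,0],[0,0,0,0,0,-0.076,0],[0,0,0,0,0,-0.076,0]]]' 110
python3 -m crank '[[[0,0,0,0,0,-0.019,0],[0,0,0,0,0,-0.038,0],[0,0,0,0,0,-0.057,0],[0,0,0,0,0,-0.072,0],[0,0,0,0,0,-0.072,0]]]' 110
python3 -m crank '[[[0,0,0,0,0,0,0],[0,0,0,0,0,0,0]]]' 110
cat > blade.py <<'E'
from h import *
def blade(n,name=None):
    p,d,K,T=cam(n); P=cloud(d,K,T); s=robot.state(); g=s["ee_pos"]
    Q=P[(d>0)&(abs(P[...,0]-g[0])<.03)&(P[...,1]>g[1]+.045)&(P[...,1]<g[1]+.15)&(abs(P[...,2]-g[2])<.05)]
    if name: save(name,p)
    if len(Q)<20: print("few",len(Q)); return
    # lines: z and x as function of y
    tip=np.percentile(Q[:,1],99); a=np.polyfit(Q[:,1]-tip,Q[:,2],1); b=np.polyfit(Q[:,1]-tip,Q[:,0],1)
    print(n,len(Q),"tip y",tip.round(4),"x",b.round(4),"z slope, z tip",a.round(4),"res",np.std(Q[:,2]-np.polyval(a,Q[:,1]-tip)).round(4),"tcp",g.round(4))
E
python3 - <<'E'
from blade import *
blade("top"); blade("scene","s2"); go([.529,-.041,.12],np.radians(-90))
E
```

```text
t: 3.37
ee_pos: [0.5019, -0.0493, 0.1134]
eef_rot: [-0.317, 0.949, 0.0, -0.0]
ft_force: [-0.0, -1.0, -1.6]
opening: 0.0176
grip_force: 108.0
t: 3.78
ee_pos: [0.5021, -0.0493, 0.1135]
eef_rot: [-0.53, 0.848, 0.0, -0.0]
ft_force: [0.3, 0.1, -1.8]
opening: 0.0176
grip_force: 108.0
t: 4.2
ee_pos: [0.5022, -0.0493, 0.1136]
eef_rot: [-0.706, 0.708, 0.0, -0.0]
ft_force: [-0.4, 0.1, -1.8]
opening: 0.0176
grip_force: 108.0
t: 4.37
ee_pos: [0.5023, -0.0493, 0.1136]
eef_rot: [-0.705, 0.709, 0.0, -0.0]
ft_force: [-0.8, -1.1, -1.2]
opening: 0.0177
grip_force: 108.0
few 0
scene 224 tip y 0.0827 x [-0.0064  0.5022] z slope, z tip [0.0005 0.1073] res 0.0012 tcp [ 0.5024 -0.0493  0.1137]
shift [-0.07  -0.221 -0.053] turn [ 0.      0.     -0.0006] J [ 0.21  0.24 -0.23 -0.   -1.11 -0.22]
```

View pics/s2.png

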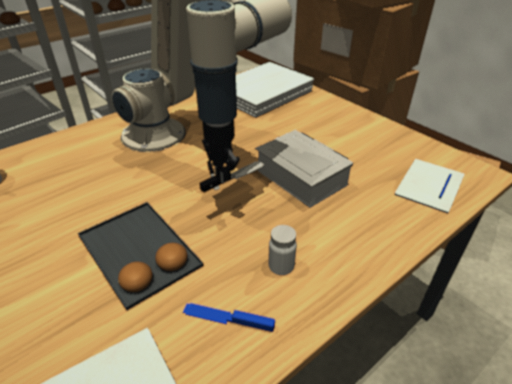

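The scene view shows the knife held level at (230,178), pointing at the tin's notch side. Next I bring it to notch height and check it against the lid height in the same camera.

```bash

python3 -m crank '[[[0,-0.11,0.12,0,0,0,0],[0,-0.22,0.235,0,0,0,0],[0,-0.22,0.235,0,0,0,0],[0,-0.22,0.235,0,0,0,0]]]' 110
python3 - <<'E'
from blade import *
blade("scene")
p,d,K,T=cam("scene"); P=cloud(d,K,T); m=(d>0)&(abs(P[...,0]-.58)<.05)&(abs(P[...,1]-.22)<.06)&(P[...,2]>.05); print("lid z",np.median(P[m][:,2]))
m=(d>0)&(abs(P[...,0]-.58)<.05)&(P[...,1]>.1)&(P[...,1]<.35)&(P[...,2]>.082);print("lid y",np.percentile(P[m][:,1],[1,99]))
m=(d>0)&(abs(P[...,0]-.7)<.04)&(abs(P[...,1]-.05)<.05);print("bench z",np.median(P[m][:,2]))
print(robot.state()["ee_pos"])
E
```

```text
t: 4.8
ee_pos: [0.5284, -0.0494, 0.0846]
eef_rot: [-0.706, 0.708, 0.001, -0.001]
ft_force: [0.1, 0.0, -1.6]
opening: 0.0179
grip_force: 108.0
scene 231 tip y 0.0843 x [-0.0026  0.5279] z slope, z tip [-0.0074  0.0779] res 0.0014 tcp [ 0.5286 -0.0494  0.0854]
lid z 0.0905361635053557
lid y [0.10207343 0.30921815]
bench z -0.00039525500697712435
[ 0.52876255 -0.04936986  0.08588216]
```

```bash

python3 -m crank '[[[-0.15,0,-0.02,0,0,0,0],[-0.3,0,-0.02,0,0,0,0],[-0.5,0,-0.02,0,0,0,0],[-0.7,0,-0.02,0,0,0,0],[-0.7,0,-0.02,0,0,0,0]]]' 110
python3 -m crank '[[[0,0,0,0,0,0,0],[0,0,0,0,0,0,0]]]' 110
python3 - <<'E'
from blade import *
p,d,K,T=cam("scene"); save("s3",cv2.resize(p[110:220,170:370],(800,440)))
print(robot.state()["ee_pos"],robot.state()["joint_positions"].round(2))
E
```

```text
t: 5.32
ee_pos: [0.5292, 0.0378, 0.089]
eef_rot: [0.707, -0.707, 0.0, -0.001]
ft_force: [-0.3, 0.4, -1.6]
opening: 0.0175
grip_force: 108.0
t: 5.48
ee_pos: [0.5288, 0.0346, 0.0886]
eef_rot: [-0.707, 0.707, -0.0, 0.0]
ft_force: [-0.0, 0.0, -2.1]
opening: 0.0175
grip_force: 108.0
[0.52880717 0.03423184 0.08839847] [ 0.36  0.3  -0.2   0.   -1.06 -0.36]
```

View pics/s3.png

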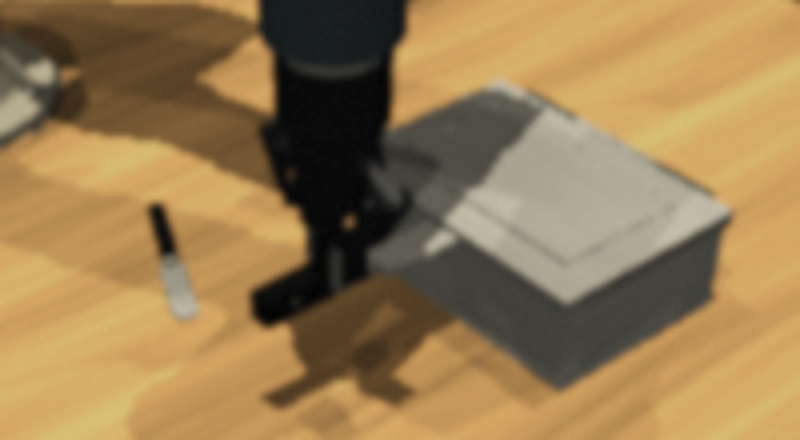

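Blade is in the notch with no contact force. Levering up along the lid's arc.

```bash

python3 -m crank '[[[0,0,-0.12,0,0,0,0],[-0.015,0,-0.2,0,0,0,0],[-0.03,0,-0.29,0,0,0,0],[-0.05,0,-0.37,0,0,0,0],[-0.05,0,-0.37,0,0,0,0]]]' 110
python3 - <<'E'
from blade import *
p,d,K,T=cam("scene"); P=cloud(d,K,T); m=(d>0)&(abs(P[...,0]-.61)<.03)&(P[...,1]>.1)&(P[...,1]<.30)&(P[...,2]>.088); Q=P[m]; a=np.polyfit(Q[:,1],Q[:,2],1); print("lid angle",-np.arctan(a[0]),len(Q))
blade("scene"); print(robot.state()["ft_force"],robot.state()["moment"],robot.state()["ee_pos"])
E
```

```text
t: 5.95
ee_pos: [0.5299, 0.0405, 0.1345]
eef_rot: [-0.707, 0.707, -0.001, 0.001]
ft_force: [-0.0, -1.2, -2.5]
opening: 0.0174
grip_force: 108.0
lid angle 0.3049921575982851 461
scene 316 tip y 0.1891 x [-0.0123  0.5291] z slope, z tip [0.0766 0.1345] res 0.004 tcp [0.5294 0.0408 0.1328]
[ 0.60803846 -0.81900328 -2.50609171] [ 0.0602153   0.01324952 -0.02051191] [0.52941126 0.040781   0.13276606]
```

```bash

python3 -m crank '[[[-0.06,0,-0.16,0,0,0,0],[-0.15,0,-0.31,0,0,0,0],[-0.25,0,-0.44,0,0,0,0],[-0.375,0,-0.555,0,0,0,0],[-0.375,0,-0.555,0,0,0,0]]]' 110
python3 -m crank '[[[-0.145,0,-0.095,0,0,0,0],[-0.3,0,-0.17,0,0,0,0],[-0.46,0,-0.22,0,0,0,0],[-0.46,0,-0.22,0,0,0,0]]]' 110
python3 - <<'E'
from blade import *
p,d,K,T=cam("scene"); P=cloud(d,K,T); m=(d>0)&(abs(P[...,0]-.61)<.03)&(P[...,1]>.1)&(P[...,1]<.40)&(P[...,2]>.1); Q=P[m]; a=np.polyfit(Q[:,2],Q[:,1],1); print("lid angle",np.pi/2+np.arctan(a[0]),len(Q))
save("s4",p); print(robot.state()["ft_force"],robot.state()["ee_pos"])
E
```

```text
t: 6.47
ee_pos: [0.5303, 0.0874, 0.2012]
eef_rot: [0.707, -0.707, 0.001, -0.002]
ft_force: [-0.1, 0.1, -1.2]
opening: 0.0178
grip_force: 108.3
t: 6.8
ee_pos: [0.5295, 0.1431, 0.2253]
eef_rot: [0.707, -0.707, -0.0, -0.001]
ft_force: [0.0, -0.4, -2.1]
opening: 0.0171
grip_force: 108.3
lid angle 0.9744988350656489 851
[ 0.01994031 -0.72775389 -1.13572225] [0.52918168 0.14201072 0.22474193]
```

View pics/s4.png

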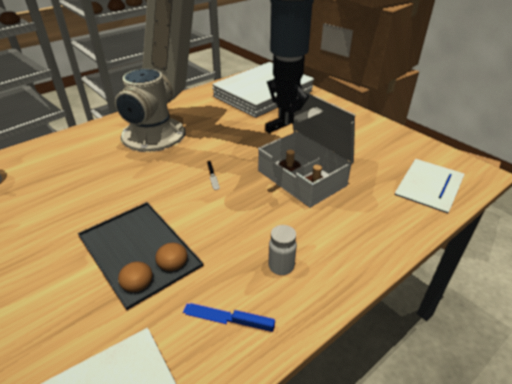

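Lid is at about 1.35 rad, with both stamps visible in the tin at (290,158) and (317,172). Pushing on past upright.

```bash

python3 -m crank '[[[-0.12,0,-0.02,0,0,0,0],[-0.24,0,-0.03,0,0,0,0],[-0.36,0,-0.03,0,0,0,0],[-0.5,0,0,0,0,0,0],[-0.52,0,0,0,0,0,0]]]' 110
python3 -m crank '[[[0,0,0,0,0,0,0],[0,0,0,0,0,0,0],[0,0,0,0,0,0,0]]]' 110
cat > lid.py <<'E'
from h import *
def lid(x0=.61):
    p,d,K,T=cam("scene"); P=cloud(d,K,T); m=(d>0)&(abs(P[...,0]-x0)<.03)&(P[...,1]>.25)&(P[...,1]<.42)&(P[...,2]>.11)&(P[...,2]<.23); Q=P[m]
    L=cv2.fitLine(Q[:,1:].astype(np.float32),cv2.DIST_HUBER,0,.01,.01).ravel(); print("lid angle",np.degrees(np.arctan2(L[1],L[0]))%180,"(deg of lid line from +y; open=180-that)",L,len(Q)); return p
E
python3 - <<'E'
from lid import *
lid(); lid(.57); print(robot.state()["ft_force"],robot.state()["ee_pos"])
E
```

```text
t: 7.27
ee_pos: [0.5287, 0.2057, 0.2239]
eef_rot: [0.707, -0.707, -0.001, 0.0]
ft_force: [0.4, -0.6, -1.6]
opening: 0.0174
grip_force: 108.4
t: 7.52
ee_pos: [0.5291, 0.2031, 0.2254]
eef_rot: [-0.707, 0.707, 0.0, 0.0]
ft_force: [-0.4, -0.6, -1.6]
opening: 0.0172
grip_force: 108.4
lid angle 75.75154 (deg of lid line from +y; open=180-that) [0.24612716 0.96923757 0.32852128 0.17197078] 793
lid angle 75.96183 (deg of lid line from +y; open=180-that) [0.2425682  0.9701344  0.33118135 0.18258941] 765
[ 0.09172805  0.22663848 -1.10534713] [0.52912011 0.20292438 0.22548447]
```

Lid is at about 1.82 rad. Retreating and laying the knife down at about (0.53,-0.08).

```bash

python3 -m crank '[[[0.2,0,0,0,0,0,0],[0.5,0,0,0,0,0,0],[0.8,0,0,0,0,0,0],[1,0,0,0,0,0,0],[1,0,0,0,0,0,0]]]' 110
python3 -m crank '[[[0.3,0,0,0,0,0,0],[0.6,0,0,0,0,0,0],[0.9,0,0,0,0,0,0],[1,0,0,0,0,0,0],[1,0,0,0,0,0,0]]]' 110
python3 -m crank '[[[0.2,0,0.2,0,0,0,0],[0.36,0,0.5,0,0,0,0],[0.36,0,0.8,0,0,0,0],[0.36,0,1,0,0,0,0],[0.36,0,1,0,0,0,0]]]' 110
python3 -m crank '[[[0,0,0.2,0,0,0,0],[0,0,0.4,0,0,0,0],[0,0,0.6,0,0,0,0],[0,0,0.6,0,0,0,0],[0,0,0.6,0,0,0,0]]]' 110
python3 - <<'E'
from blade import *
blade("scene"); go([.529,-.08,.0095],np.radians(-90))
E
```

```text
t: 8.03
ee_pos: [0.5287, 0.0791, 0.2261]
eef_rot: [-0.705, 0.709, -0.001, 0.0]
ft_force: [0.2, 0.2, -1.2]
opening: 0.0175
grip_force: 108.4
t: 8.45
ee_pos: [0.5286, -0.0396, 0.2256]
eef_rot: [-0.705, 0.709, -0.0, 0.0]
ft_force: [-0.2, 0.2, -1.2]
opening: 0.0176
grip_force: 108.4
t: 8.87
ee_pos: [0.5249, -0.0795, 0.0998]
eef_rot: [-0.706, 0.708, 0.004, -0.003]
ft_force: [-1.5, 1.5, -1.8]
opening: 0.0176
grip_force: 108.4
t: 9.28
ee_pos: [0.5293, -0.0796, 0.0343]
eef_rot: [0.707, -0.707, 0.0, 0.0]
ft_force: [0.6, -0.4, -1.4]
opening: 0.0172
grip_force: 108.3
scene 589 tip y 0.0688 x [0.0222 0.5367] z slope, z tip [-0.0568  0.0078] res 0.0137 tcp [ 0.5304 -0.0796  0.0354]
shift [0.003 0.012 0.216] turn [-0.0004 -0.0001  0.0001] J [ 0.14  0.37 -0.26  0.   -0.94 -0.14]
```

```bash

python3 -m crank '[[[0,0,0.1,0,0,0,0],[0,0,0.17,0,0,0,0],[0,0,0.2,0,0,0,0],[0,0,0.22,0,0,0,0],[0,0,0.22,0,0,0,0]]]' 110
python3 -m crank '[[[0,0,0,0,0,0,0.4],[0,0,0,0,0,0,0.6],[0,0,0,0,0,0,0.6],[0,0,0,0,0,0,0.6],[0,0,0,0,0,0,0.6]]]' 20
python3 -m crank '[[[0,0,-0.2,0,0,0,0.6],[0,0,-0.5,0,0,0,0.6],[0,0,-0.8,0,0,0,0.6],[0,0,-1,0,0,0,0.6],[0,0,-1,0,0,0,0.6]]]'
python3 -m crank '[[[0,0,-0.3,0,0,0,0.6],[0,0,-0.6,0,0,0,0.6],[0,0,-0.9,0,0,0,0.6],[0,0,-0.9,0,0,0,0.6]]]'
python3 - <<'E'
from h import *
p,d,K,T=cam("top"); save("t2",cv2.resize(p,(800,600))); np.savez("t2",p=p,d=d,K=K,T=T)
E
```

```text
t: 9.75
ee_pos: [0.5294, -0.0798, 0.0083]
eef_rot: [-0.707, 0.707, -0.001, 0.0]
ft_force: [-1.8, 0.5, 2.9]
opening: 0.0174
grip_force: 108.9
t: 10.17
ee_pos: [0.529, -0.0799, 0.007]
eef_rot: [-0.707, 0.707, -0.0, 0.0]
ft_force: [-0.1, -0.7, 0.1]
opening: 0.0516
grip_force: 0.0
t: 10.58
ee_pos: [0.5324, -0.0803, 0.1331]
eef_rot: [0.707, -0.707, 0.004, -0.004]
ft_force: [0.5, -0.1, 0.1]
opening: 0.051
grip_force: 0.0
t: 10.92
ee_pos: [0.5321, -0.0808, 0.2428]
eef_rot: [-0.707, 0.707, -0.005, 0.004]
ft_force: [0.7, 0.4, 1.5]
opening: 0.0518
grip_force: 0.0
```

View pics/t2.png

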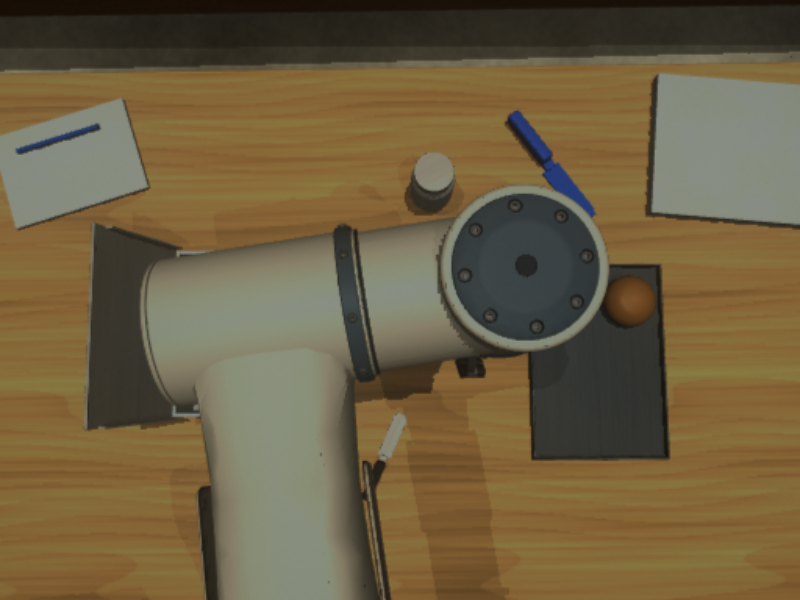

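The knife lies on the bench under the arm and the lid stays open (dark plate, pixels 95–175 left). Now a wrist view over the tin to locate the stamps.

```bash

python3 -m crank '[[[-0.3,0,0,0,0,0,0.7],[-0.6,0,0,0,0,0,0.7],[-0.95,0,0,0,0,0,0.7],[-0.95,0,0,0,0,0,0.7]]]'
python3 -m crank '[[[-0.3,0,0,0,0,0,0.7],[-0.6,0,0,0,0,0,0.7],[-0.9,0,0,0,0,0,0.7],[-0.9,0,0,0,0,0,0.7],[-0.9,0,0,0,0,0,0.7]]]'
python3 - <<'E'
from lid import *
p=lid()
m=p[...,2]
p,d,K,T=cam("wrist"); save("w3",p); np.savez("w3",p=p,d=d,K=K,T=T)
P=cloud(d,K,T); hm=(d>0)&(P[...,2]>.055)&(P[...,2]<.075)&(abs(P[...,1]-.224)<.045)&(abs(P[...,0]-.529)<.09)
n,l,st,c=cv2.connectedComponentsWithStats(hm.astype(np.uint8))
for i in range(1,n):
    if st[i,4]>30: print(st[i],c[i].round(1),np.median(P[l==i],0).round(4))
print(robot.state()["ee_pos"])
E
```

```text
t: 11.3
ee_pos: [0.5284, 0.0394, 0.2333]
eef_rot: [0.708, -0.706, -0.001, 0.0]
ft_force: [-0.0, -0.2, -0.0]
opening: 0.0598
grip_force: 0.0
t: 11.72
ee_pos: [0.5284, 0.1437, 0.2333]
eef_rot: [0.708, -0.706, -0.0, 0.001]
ft_force: [-0.4, -0.3, -0.2]
opening: 0.0595
grip_force: 0.0
lid angle 75.69586 (deg of lid line from +y; open=180-that) [0.24706894 0.9689979  0.32836965 0.17170838] 787
[290 238  28  30 638] [303.7 252.6] [0.4767 0.2205 0.0724]
[184 242  26  30 630] [196.1 256.4] [0.5825 0.2244 0.0726]
[0.52866572 0.14178754 0.23405678]
```

View pics/w3.png

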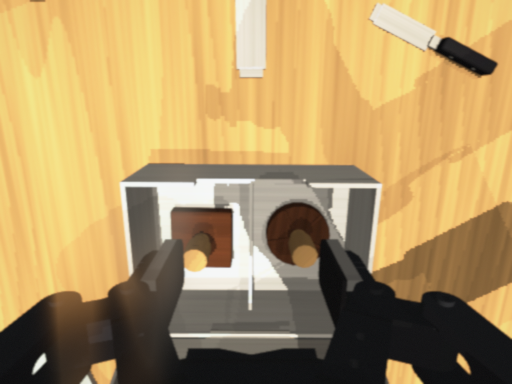

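The wrist view shows the square head at (202,237) on the left and the round stamp with its round head at (298,233) on the right. The round grip top is at (0.477,0.221,0.072).

```bash

python3 -m crank '[[[-0.2,0.15,0,0,0,0,0.6],[-0.45,0.3,0,0,0,0,0.6],[-0.66,0.43,0,0,0,0,0.6],[-0.66,0.43,0,0,0,0,0.6],[-0.66,0.43,0,0,0,0,0.6]]]'
python3 -m crank '[[[0,0,0.2,0,0,0,0.6],[0,0,0.4,0,0,0,0.6],[0,0,0.6,0,0,0,0.6],[0,0,0.8,0,0,0,0.6],[0,0,0.8,0,0,0,0.6]]]'
python3 - <<'E'
from h import *
go([.477,.2215,.042],np.radians(-90))
p,d,K,T=cam("wrist"); P=cloud(d,K,T); m=(d>0)&(P[...,2]>.065)&(P[...,2]<.078)&(abs(P[...,1]-.224)<.03)&(abs(P[...,0]-.477)<.025); print(P[m].mean(0),np.percentile(P[m],[2,98],0),m.sum())
E
```

```text
t: 12.23
ee_pos: [0.477, 0.2212, 0.2349]
eef_rot: [0.707, -0.707, 0.0, 0.0]
ft_force: [0.1, -1.1, 0.6]
opening: 0.0514
grip_force: 0.0
t: 12.65
ee_pos: [0.4751, 0.2182, 0.134]
eef_rot: [-0.706, 0.708, 0.001, -0.005]
ft_force: [-0.7, -0.3, -0.9]
opening: 0.0514
grip_force: 0.0
shift [-0.031 -0.022  0.766] turn [ 0.0013 -0.0008 -0.0006] J [ 0.73  0.26 -0.14 -0.   -1.18 -0.73]
[0.47557361 0.22262724 0.07237157] [[0.46412807 0.21187774 0.06689296]
 [0.48685471 0.2345737  0.07415745]] 1240
```

```bash

python3 -m crank '[[[-0.01,0.01,0.15,0,0,0,0.6],[-0.01,0.01,0.35,0,0,0,0.6],[-0.01,0.01,0.55,0,0,0,0.6],[-0.01,0.01,0.72,0,0,0,0.6],[-0.01,0.01,0.8,0,0,0,0.6]]]'
python3 -m crank '[[[0,0,0,0,0,0,0.6],[0,0,0,0,0,0,0.2],[0,0,0,0,0,0,0.1],[0,0,0,0,0,0,0],[0,0,0,0,0,0,0]]]' 50
python3 -m crank '[[[0,0,0,0,0,0,0],[0,0,0,0,0,0,0],[0,0,0,0,0,0,0],[0,0,0,0,0,0,0]]]' 50
```

```text
t: 13.12
ee_pos: [0.4765, 0.2216, 0.0422]
eef_rot: [-0.706, 0.708, -0.0, -0.001]
ft_force: [-0.2, 0.4, -0.1]
opening: 0.0512
grip_force: 0.0
t: 13.53
ee_pos: [0.4777, 0.2233, 0.0451]
eef_rot: [-0.707, 0.707, -0.001, 0.002]
ft_force: [-0.4, -0.7, 7.0]
opening: 0.0245
grip_force: 49.7
t: 13.87
ee_pos: [0.4777, 0.2233, 0.0451]
eef_rot: [0.707, -0.707, 0.001, -0.002]
ft_force: [-0.1, -0.2, 6.2]
opening: 0.0235
grip_force: 49.7
```

```bash

python3 -m crank '[[[0,0,-0.1,0,0,0,0],[0,0,-0.25,0,0,0,0],[0,0,-0.45,0,0,0,0],[0,0,-0.7,0,0,0,0],[0,0,-0.7,0,0,0,0]]]' 50
python3 -m crank '[[[0,0,-0.2,0,0,0,0],[0,0,-0.4,0,0,0,0],[0,0,-0.6,0,0,0,0],[0,0,-0.6,0,0,0,0]]]' 50
python3 -m crank '[[[0.2,0.03,0,0,0,0,0],[0.5,0.06,0,0,0,0,0],[0.8,0.1,0,0,0,0,0],[0.9,0.1,0,0,0,0,0]]]' 50
python3 -m crank '[[[0.3,0.03,0,0,0,0,0],[0.6,0.06,0,0,0,0,0],[0.9,0.1,0,0,0,0,0]]]' 50
python3 -m crank '[[[0.3,0.03,0,0,0,0,0],[0.6,0.06,0,0,0,0,0],[0.9,0.1,0,0,0,0,0]]]' 50
python3 -m crank '[[[0.3,0.03,0,0,0,0,0],[0.6,0.06,0,0,0,0,0],[0.9,0.1,0,0,0,0,0],[0.9,0.1,0,0,0,0,0]]]' 50
python3 - <<'E'
from lid import *
go([.42,-.30,.06],np.radians(-90)); lid()
p,d,K,T=cam("wrist"); save("w4",p)
E
```

```text
t: 14.28
ee_pos: [0.4794, 0.2242, 0.1333]
eef_rot: [0.707, -0.707, 0.001, -0.005]
ft_force: [0.9, 0.1, -0.7]
opening: 0.0246
grip_force: 49.7
t: 14.62
ee_pos: [0.4786, 0.2236, 0.2045]
eef_rot: [-0.707, 0.707, -0.001, 0.005]
ft_force: [1.3, 0.5, -0.3]
opening: 0.0245
grip_force: 49.9
t: 14.95
ee_pos: [0.4626, 0.1113, 0.199]
eef_rot: [-0.706, 0.708, 0.0, -0.0]
ft_force: [-0.4, -0.6, -1.9]
opening: 0.0241
grip_force: 49.8
t: 15.2
ee_pos: [0.4516, 0.0054, 0.1988]
eef_rot: [0.707, -0.707, -0.0, -0.0]
ft_force: [1.3, -0.9, -2.1]
opening: 0.0243
grip_force: 49.8
t: 15.45
ee_pos: [0.4395, -0.1029, 0.199]
eef_rot: [-0.707, 0.707, -0.0, 0.0]
ft_force: [1.4, 0.3, -1.9]
opening: 0.0243
grip_force: 49.8
t: 15.78
ee_pos: [0.4265, -0.2142, 0.1986]
eef_rot: [-0.705, 0.709, -0.0, -0.001]
ft_force: [0.2, 1.0, -1.1]
opening: 0.0242
grip_force: 49.8
shift [0.714 0.049 1.156] turn [ 0.0002 -0.0002 -0.0009] J [-0.13  0.12 -0.14  0.   -1.31  0.13]
lid angle 75.57539 (deg of lid line from +y; open=180-that) [0.24910583 0.9684763  0.32830817 0.1714821 ] 796
```

View pics/w4.png

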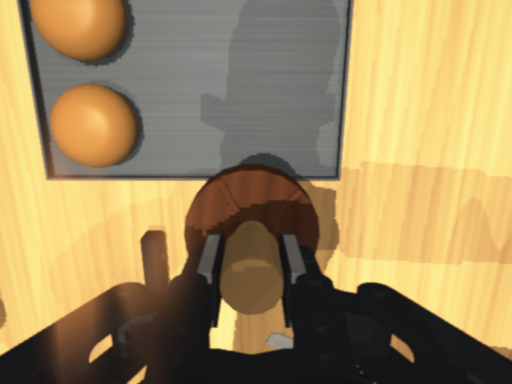

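The round stamp (252,230) hangs straight in the gripper in front of the tray, and the free half of the tray lies ahead. Lowering it onto the tray.

```bash

python3 -m crank '[[[0.3,0.02,0,0,0,0,0],[0.6,0.05,0,0,0,0,0],[0.71,0.05,0,0,0,0,0],[0.71,0.05,0,0,0,0,0]]]' 50
python3 -m crank '[[[0,0,0.25,0,0,0,0],[0,0,0.5,0,0,0,0],[0,0,0.75,0,0,0,0],[0,0,1,0,0,0,0],[0,0,1,0,0,0,0]]]' 50
python3 -m crank '[[[0,0,0.08,0,0,0,0],[0,0,0.12,0,0,0,0],[0,0,0.16,0,0,0,0],[0,0,0.18,0,0,0,0],[0,0,0.18,0,0,0,0]]]' 50
python3 -m crank '[[[0,0,0.03,0,0,0,0],[0,0,0.06,0,0,0,0],[0,0,0.08,0,0,0,0],[0,0,0.08,0,0,0,0]]]' 50
```

```text
t: 16.22
ee_pos: [0.422, -0.2959, 0.1984]
eef_rot: [-0.706, 0.708, 0.0, -0.0]
ft_force: [0.3, -0.3, -1.4]
opening: 0.0241
grip_force: 49.8
t: 16.63
ee_pos: [0.4183, -0.291, 0.0732]
eef_rot: [-0.707, 0.707, 0.006, -0.001]
ft_force: [-1.5, 0.1, -3.0]
opening: 0.0242
grip_force: 49.9
t: 17.05
ee_pos: [0.4222, -0.2946, 0.0577]
eef_rot: [-0.707, 0.707, -0.0, 0.0]
ft_force: [0.0, -0.5, -1.6]
opening: 0.0244
grip_force: 50.0
t: 17.38
ee_pos: [0.4214, -0.2945, 0.0471]
eef_rot: [-0.707, 0.707, 0.0, -0.0]
ft_force: [-0.6, -0.8, -2.3]
opening: 0.0244
grip_force: 50.0
```

```bash

python3 -m crank '[[[0,0,0.015,0,0,0,0],[0,0,0.03,0,0,0,0],[0,0,0.03,0,0,0,0],[0,0,0.03,0,0,0,0]]]' 50
```

```text
t: 17.72
ee_pos: [0.422, -0.2947, 0.0442]
eef_rot: [-0.707, 0.707, -0.0, 0.0]
ft_force: [0.1, -0.5, -1.5]
opening: 0.0243
grip_force: 50.0
```

```bash

python3 -m crank '[[[0,0,0.015,0,0,0,0],[0,0,0.025,0,0,0,0],[0,0,0.025,0,0,0,0],[0,0,0.025,0,0,0,0]]]' 50
```

```text
t: 18.05
ee_pos: [0.422, -0.2948, 0.044]
eef_rot: [0.707, -0.707, 0.001, 0.0]
ft_force: [-6.9, 5.9, 20.2]
opening: 0.0244
grip_force: 52.5
```

```bash

python3 -m crank '[[[0,0,-0.018,0,0,0,0],[0,0,-0.018,0,0,0,0],[0,0,-0.018,0,0,0,0]]]' 50
python3 -m crank '[[[0,0,0,0,0,0,0.5],[0,0,0,0,0,0,0.6],[0,0,0,0,0,0,0.6],[0,0,0,0,0,0,0.6],[0,0,0,0,0,0,0.6]]]' 20
python3 -m crank '[[[0,0,-0.1,0,0,0,0.6],[0,0,-0.3,0,0,0,0.6],[0,0,-0.6,0,0,0,0.6],[0,0,-0.9,0,0,0,0.6],[0,0,-1,0,0,0,0.6]]]'
python3 -m crank '[[[0,0,-0.3,0,0,0,0.6],[0,0,-0.6,0,0,0,0.6],[0,0,-0.6,0,0,0,0.6],[0,0,-0.6,0,0,0,0.6]]]'
python3 - <<'E'
from lid import *
p=lid(); save("s9",cv2.resize(p,(800,600)))
p,d,K,T=cam("wrist"); P=cloud(d,K,T); m=(d>0)&(P[...,2]>.065)&(P[...,2]<.08)&(abs(P[...,1]+.295)<.03)&(abs(P[...,0]-.42)<.03); print("grip top",np.median(P[m],0))
m=(d>0)&(P[...,2]>.017)&(P[...,2]<.027)&(abs(P[...,1]+.295)<.045)&(abs(P[...,0]-.42)<.045); print("head top",np.median(P[m],0),np.percentile(P[m],[1,99],0))
E
```

```text
t: 18.3
ee_pos: [0.4223, -0.2948, 0.044]
eef_rot: [-0.707, 0.707, -0.001, 0.0]
ft_force: [-0.8, 2.4, 7.0]
opening: 0.0244
grip_force: 51.0
t: 18.72
ee_pos: [0.4218, -0.2946, 0.043]
eef_rot: [-0.707, 0.707, 0.0, -0.0]
ft_force: [0.4, -0.0, 0.4]
opening: 0.0511
grip_force: 0.0
t: 19.13
ee_pos: [0.4239, -0.2962, 0.1688]
eef_rot: [-0.707, 0.707, -0.004, 0.001]
ft_force: [1.2, -0.5, 0.3]
opening: 0.0512
grip_force: 0.0
t: 19.47
ee_pos: [0.423, -0.2951, 0.2375]
eef_rot: [-0.707, 0.707, -0.002, 0.001]
ft_force: [-0.3, -0.2, 0.1]
opening: 0.0515
grip_force: 0.0
lid angle 75.65333 (deg of lid line from +y; open=180-that) [0.24778818 0.96881425 0.3283377  0.17154722] 790
grip top [ 0.42161184 -0.29461945  0.07172756]
head top [ 0.42163714 -0.30042318  0.02201945] [[ 0.38852024 -0.32772785  0.01994109]
 [ 0.45547186 -0.26050377  0.02422302]]
```

View pics/s9.png

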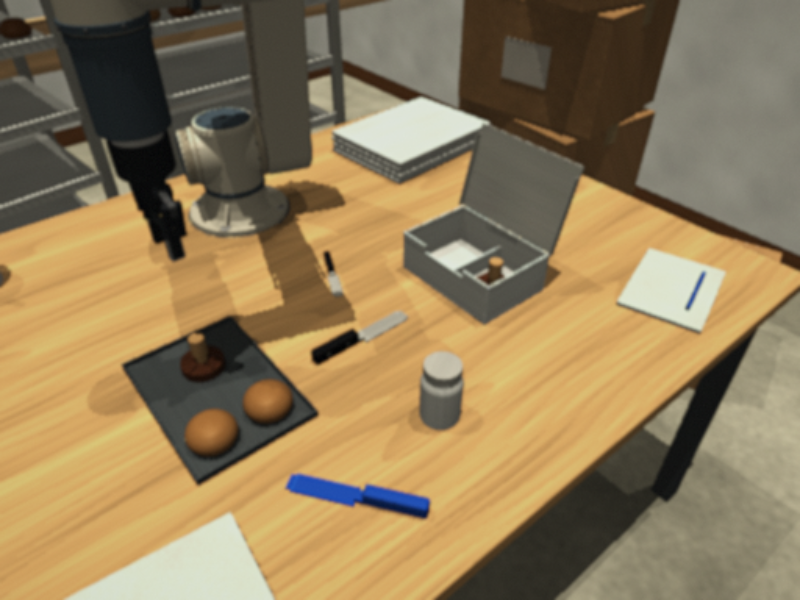

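The final view shows the stamp upright on the tray (202,358), the knife flat on the bench (360,337), the lid open (525,190) and the square stamp still in the tin (495,268).

```bash
python3 -c "
from station import robot
print(robot.hand_in())"
```

```text
the job is handed in; nothing more can be done
None
```

I handed the job in after about 19.5 s of the 58 s allowed, and no verdict came back: the last view showed the lid open at about 1.82 rad, the knife flat on the bench, the round stamp upright on the tray clear of the rim, and the square stamp, rolls and shaker apparently in place.

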